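Put away the miniature painter's things

ROBOT

A 6-joint arm with a two-finger parallel gripper is mounted at the origin on the work surface. World frame = base frame: x ahead of the robot, y to its left, z up, the work surface at z = 0. Lengths are in m, angles in rad, forces in N, time in s.
With the tool pointing down it reaches from about 0.3 to 0.775 m from the base axis. Payload 14.6 kg.
Tool frame: the origin (TCP) lies at the very end of the fingers, on their centre line; the grasp point (between the pads) lies 19 mm behind it; z points along the fingers, x is the direction in which the jaws open and shut, and the axes are right-handed (so a half turn about z gives the same grasp; the last joint's range is limited). The gripper opens to 94 mm and grips with 3 to 60 N. Pads are 16 mm wide; open, the fingers measure 119 mm over their backs; the gripper's body (75 mm by 177 mm) begins 78 mm behind the grasp point.
Start: joints at [-1.371, 0.3, 1.521, -0, 1.321, -0.067], TCP at [0.145, -0.531, 0.205] pointing down, gripper open.
Joint ranges: [-3.03, 3.03], [-0.79, 2.21], [0.23, 2.52], [-1.04, 4.18], [0, 3.07], [-2.55, 2.55]. Speed limits (rad/s): [2.22, 2.22, 2.57, 3.14, 3.14, 3.14].

INTERFACE

Orientations are given as [roll, pitch, yaw] about the fixed x, y, z axes, in that order (R = Rz(yaw) Ry(pitch) Rx(roll)).
In Python, from station import ctrl gives the robot as it stands.
- The arm moves only by the shell command python3 -m inch 'ROWS' [FORCE]. ROWS is JSON, one flat list of numbers, 7 for each row, row after row: the shift along the tool's x, y, z in cm, then the turn, a rotation vector about the tool's x, y, z in rad, then the opening, from 0 (shut) to 1 (fully open). In form: [tx, ty, tz, wx, wy, wz, claw, tx, ty, tz, wx, wy, wz, claw, ...]. A call has 1 to 20 rows; each row shifts and turns the commanded pose from where the row before left it, along the tool's axes as they then stand; what a row does not reach is not made up. A row lasts 1/8 s, in which the tool goes at most 62.5 mm and 10.7 degrees, less where a joint would pass 70% of its speed; a pose out of reach is approached as far as the arm can. A call is refused whole if a number of a shift passes 6.25 or a number of a turn 0.188, either way. A call with a gripper value outside its range is refused whole. The fingers move at their own pace and stop on an object; FORCE is the grip in N (left out, the last holds). Time passes only in rows, so rows that do not move let the fingers close. It gives the time, the measured TCP pose, the force and the opening at its end, in the units of the state.
- ctrl.get_obs(): the state, without advancing time (a new reading comes with each control period).
- ctrl.camera(name): name is "scene" or "top" or "wrist"; returns (picture, depth): 420x560x3 uint8, red, green, blue; 420x560 float32, m along the optical axis (not along the pixel's ray), 0 where there is no reading.
- ctrl.camera_params(name): a dict with "vertical_fov" (degrees; the focal length in pixels is half the picture's height over the tangent of half this angle, whatever the lens; pixels are square), "cx", "cy" (the principal point, pixels), "distortion" ([k1, k2, p1, p2, k3] as OpenCV has them; the pictures are not rectified), "camera_from_world" (4x4, takes a point from world to camera coordinates); the wrist camera has in their place "mount" (4x4, takes a point from camera to tool coordinates, whose origin is the TCP and whose axes are the tool frame's). Camera axes: x right, y down, z forward; pixel columns grow to the right and rows downward; lengths in m; the calibration is good to about 2 mm. A picture is of the moment at which its call begins: read the wrist's pose just before it. camera_params takes no time and is no camera call.
- ctrl.hand_in(): hands the job in, once; it reports no verdict.
Trained networks look in the newest picture that a camera, given by its name, has taken for a name from the list of things; names that differ only in an ending like _2 or _b are one class to them, and where a whole thing is asked for, a point or a joint stands for the part that bears it (a point fixed in the world has none). Each returns a list of dicts, best first, with "score" (0 to 1); they miss things now and then, are a little off and sometimes report something else, mostly with a low value. They report only what shows in the picture. A call takes as long as a camera call.
- ctrl.spot_in(camera, label): "bbox" ([centre column, centre row, width, height] in pixels, round what is visible of it).
- ctrl.place_of(camera, label): "centre" ([column, row] in pixels: a listed point, or the origin of a listed thing).
The state is a dict: "time_s": time; "qpos": joint angles; "joint_vel": joint speeds; "tau": joint torques, N m; "ee_pos": TCP position; "eef_rot": TCP orientation; "force": force on the tool from outside, world axes, zero at the start; "moment": the same for the moment, N m; "grip_width": finger opening in m.
Only numpy, scipy, OpenCV 4.12 (cv2) and the standard library are available. Lean on these libraries where they do the work, as an engineer would, in place of code of your own. Each camera call takes 0.05 s, during which the arm holds its last target. There are 200 camera calls.

TASK

Clear the painting bench: stand the dropper bottle, the pigment jar and the flat tin each in the plywood plate whose recess has its shape and size, and last of all stand the wooden painting handle in the plate with the square recess. The little cat on the handle is wet with paint, so do not let anything touch it or tip it over, and leave the water cup where it is.

Things in the scene. Friction and masses are not known exactly. Their poses are not given: they have to be found in the camera images.
- bottle_center (a point): Grey plastic dropper bottle with a white pointed cap, standing upright: round, 28 mm across for its lower 48 mm, cap 17 mm across, 75 mm tall in all, about 35 g. This point is on its axis, half-way up (37.5 mm above its underside); z is up. Standing on the worktop at the start, anywhere among the other things and plates. (The bottles in the clear box at the edge of the table are not part of the job.)
- jar_center (a point): Round pigment jar with a brownish-red body and a flat aluminium lid: 48 mm across, 52 mm tall, about 110 g. This point is on its axis, half-way up (26 mm above its underside); z is up. Standing on the worktop at the start, anywhere among the other things and plates.
- tin_center (a point): Flat oblong metal tin, closed: 66 mm long (its x axis), 40 mm wide (its y axis), 32 mm tall, about 80 g. This point is its centre, 16 mm above its underside; z is up. Standing on the worktop at the start, anywhere among the other things and plates.
- handle_center (a point): Painting handle: a square upright wooden block, 34 x 34 mm (sides along its x and y axes) and 55 mm tall, about 100 g with the cat that is fixed on its top; 82 mm tall over all. This point is the centre of the wooden block, 27.5 mm above its underside; z is up. Hold it by the wood. Standing on the worktop at the start, anywhere among the other things and plates.
- cat: Freshly painted grey cat miniature fixed upright on top of the painting handle: 22 mm across its round foot, 27 mm tall. Origin at the middle of its underside, on the handle's top face.
- holder_small_round: Fixed plywood plate, 92 x 92 mm and 9 mm thick, with one small round recess, 44 mm across, sunk 6 mm deep in its middle and lined in black. The recess floor is 3 mm above the worktop, the plate's top 9 mm. Origin at the middle of the plate's underside; z is up. For the dropper bottle.
- holder_large_round: Fixed plywood plate, 92 x 92 mm and 9 mm thick, with one large round recess, 64 mm across, sunk 6 mm deep in its middle and lined in black. The recess floor is 3 mm above the worktop, the plate's top 9 mm. Origin at the middle of the plate's underside; z is up. For the pigment jar.
- holder_oblong: Fixed plywood plate, 92 x 92 mm and 9 mm thick, with one oblong recess, 82 mm along the plate's x axis and 56 mm along its y axis, sunk 6 mm deep in its middle and lined in black. The recess floor is 3 mm above the worktop, the plate's top 9 mm. Origin at the middle of the plate's underside; z is up. For the tin, lengthwise.
- holder_square: Fixed plywood plate, 92 x 92 mm and 9 mm thick, with one square recess, 50 x 50 mm, sides along the plate's x and y axes, sunk 6 mm deep in its middle and lined in black. The recess floor is 3 mm above the worktop, the plate's top 9 mm. Origin at the middle of the plate's underside; z is up. For the painting handle.
- cup: Bystander: clear plastic water cup, empty, 68 mm across at the rim and 78 mm tall, loose on the worktop at the left of the work. Origin at the middle of its underside.

How it is judged:
By the outcome, as a careful person would: the job done as asked, in the order asked, and still so for the second after the job is handed in, with the robot touching nothing.
It also fails if it takes over 128 s, if anything falls off the work surface, if the arm or the gripper's body presses on something with over 40 N, if the wrist force passes 120 N, or if a joint passes its speed limit or range.

## Working session

There is one attempt and no reset: what is moved stays moved. The work goes in short steps, Python scripts to look and compute and a shell command to move; the robot and the scene stay as the last step left them, time stands still between calls to the robot, and variables do not carry over. Pictures are saved under pics/ and viewed, about 12 in all and at most 16, crops included, and the job is handed in when it is done.

```bash
mkdir -p pics; ls; cat > h.py <<'E'
import numpy as np,cv2,json
from station import ctrl
from scipy.spatial.transform import Rotation as R
def K(name):
    p=ctrl.camera_params(name); f=210/np.tan(np.radians(p["vertical_fov"])/2)
    return p,np.array([[f,0,p["cx"]],[0,f,p["cy"]],[0,0,1]]),np.array(p["distortion"])
def w_from_c(name,o=None):
    p=ctrl.camera_params(name)
    if name!="wrist": return np.linalg.inv(np.array(p["camera_from_world"]))
    T=np.eye(4);T[:3,:3]=R.from_euler('xyz',o["eef_rot"]).as_matrix();T[:3,3]=o["ee_pos"]
    return T@np.array(p["mount"])
def on_z(name,uv,z,T):
    p,k,d=K(name); n=cv2.undistortPoints(np.array(uv,float).reshape(-1,1,2),k,d).reshape(-1,2)
    r=np.c_[n,np.ones(len(n))]@T[:3,:3].T; s=(z-T[2,3])/r[:,2]
    return T[:3,3]+r*s[:,None]
def project(name,P,T):
    p,k,d=K(name); C=np.linalg.inv(T); return cv2.projectPoints(np.array(P,float).reshape(-1,3),C[:3,:3],C[:3,3],k,d)[0].reshape(-1,2)
def cloud(name,dep,T):
    p,k,d=K(name); h,w=dep.shape; u,v=np.meshgrid(np.arange(w),np.arange(h))
    n=cv2.undistortPoints(np.stack([u,v],-1).reshape(-1,1,2).astype(float),k,d).reshape(h,w,2)
    c=np.dstack([n[...,0]*dep,n[...,1]*dep,dep]); P=c@T[:3,:3].T+T[:3,3]; P[dep==0]=np.nan
    return P
def shot(name,fn):
    o=ctrl.get_obs(); im,dep=ctrl.camera(name); T=w_from_c(name,o)
    cv2.imwrite("pics/"+fn+".png",im[...,::-1]); np.savez("pics/"+fn+".npz",im=im,dep=dep,T=T); return im,dep,T
Z=dict(bottle_center=.0375,jar_center=.026,tin_center=.016,handle_center=.0275,cat=.055,holder_small_round=.0,holder_large_round=.0,holder_oblong=.0,holder_square=.0,cup=0)
E
cat > a.py <<'E'
from h import *
for n in("top","scene"):
    im,dep,T=shot(n,n+"0")
    for l,z in Z.items():
        for d in ctrl.place_of(n,l)[:2]:
            print(n,l,round(d["score"],2),np.round(d["centre"],1),on_z(n,d["centre"],z,T)[0].round(4))
o=ctrl.get_obs();print(o)
E
python3 a.py
```

```text
pics
top bottle_center 0.65 [357.9 250.1] [ 0.4451 -0.0853  0.0375]
top jar_center 0.57 [424.9 249.3] [ 0.4477 -0.2494  0.026 ]
top tin_center 0.68 [419.  174.5] [ 0.6352 -0.2465  0.016 ]
top handle_center 0.68 [220.3 184. ] [0.6082 0.2492 0.0275]
top cat 0.56 [221.1 182.8] [0.6054 0.2429 0.055 ]
top holder_small_round 0.87 [362.7 187.8] [ 0.6043 -0.1074  0.    ]
top holder_small_round 0.74 [426.1 249.9] [ 0.4476 -0.2608  0.    ]
top holder_large_round 0.56 [295.5 170. ] [0.6505 0.0626 0.    ]
top holder_oblong 0.76 [293.6 243.1] [0.4643 0.0677 0.    ]
top holder_square 0.57 [210.2 249.5] [0.4481 0.2749 0.    ]
top cup 0.66 [154.7 234.1] [0.4862 0.4153 0.    ]
scene bottle_center 0.73 [189.9 236.8] [ 0.4347 -0.0693  0.0375]
scene jar_center 0.96 [124.2 294.6] [ 0.4398 -0.246   0.026 ]
scene tin_center 0.95 [196.5 354.4] [ 0.6294 -0.2483  0.016 ]
scene handle_center 0.7 [347.6 196. ] [0.6135 0.2494 0.0275]
scene cat 0.42 [348.3 187.2] [0.6146 0.2461 0.055 ]
scene holder_small_round 0.74 [246.7 297.4] [ 0.6069 -0.0958  0.    ]
scene holder_large_round 0.94 [318.1 255.4] [0.6513 0.0759 0.    ]
scene holder_oblong 0.96 [246.1 224.6] [0.4722 0.0589 0.    ]
scene holder_square 0.96 [294.8 169.9] [0.4342 0.2921 0.    ]
scene cup 0.64 [344.8 152.8] [0.4939 0.4378 0.    ]
{'time_s': 1.1, 'qpos': array([-1.37060313e+00,  2.99909485e-01,  1.52100780e+00, -1.67442831e-05,
        1.32069508e+00, -6.66003570e-02]), 'joint_vel': array([ 0.00125771,  0.00304372,  0.00131904,  0.001351  ,  0.00040803,
       -0.00032485]), 'tau': array([-1.11540998e-03, -5.31660247e+01, -3.52921593e+01,  7.08867190e-02,
        2.13246234e-02, -2.30784671e-06]), 'ee_pos': array([ 0.1449922 , -0.53053168,  0.20543707]), 'eef_rot': array([ 3.14157778e+00,  2.07479089e-05, -1.30399862e+00]), 'force': array([-0.5362368 , -0.80887845,  0.69417044]), 'moment': array([ 0.01849314, -0.01415186,  0.02663723]), 'grip_width': 0.09418933329423947}
```

View pics/top0.png

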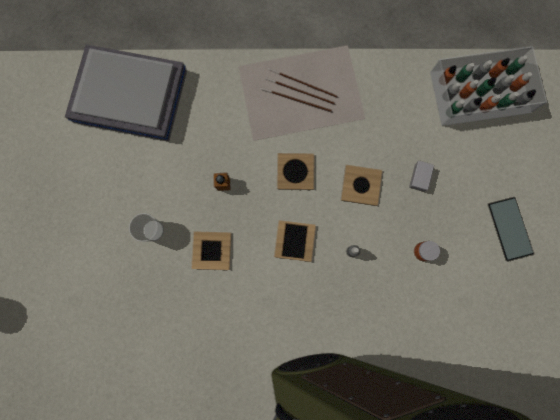

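View pics/scene0.png

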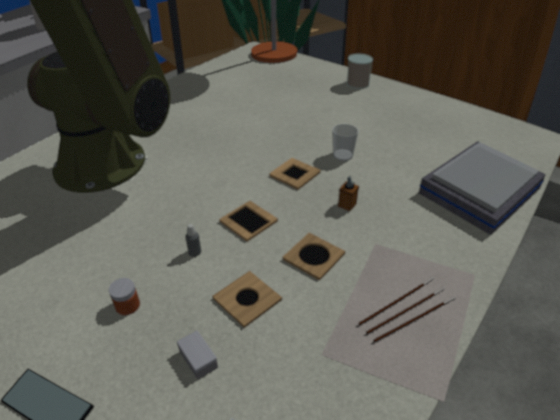

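The top view shows the plates: square (211,251), oblong (295,241), large round (295,171), small round (361,185). The objects are the handle (222,181), bottle (353,251), jar (427,251), tin (423,176) and cup (150,230). The scene view agrees. Next I refine these from the depth cloud.

```bash
cat > seg.py <<'E'
from h import *
def comps(f,name,zmin,zmax,amin,roi=(.3,.78,-.4,.5)):
    D=np.load(f"pics/{f}.npz"); P=cloud(name,D["dep"],D["T"]); x,y,z=P[...,0],P[...,1],P[...,2]
    m=(z>zmin)&(z<zmax)&(x>roi[0])&(x<roi[1])&(y>roi[2])&(y<roi[3])
    n,l=cv2.connectedComponents(m.astype(np.uint8))
    for i in range(1,n):
        q=P[l==i]
        if len(q)<amin: continue
        r=cv2.minAreaRect((q[:,:2]*1000).astype(np.float32))
        print(len(q),"rect c",np.round(r[0],1),"size",np.round(r[1],1),"ang",round(r[2],1),"z p50/p95",np.percentile(q[:,2],[50,95]).round(3))
if __name__=="__main__":
    p,k,d=K("top");print(k[0,0],d);D=np.load("pics/top0.npz");P=cloud("top",D["dep"],D["T"])
    print("cam",D["T"][:3,3],"table z",np.nanmedian(P[200:230,260:330,2]),np.nanstd(P[205:215,330:360,2]))
    comps("top0","top",.005,.012,100); print(); comps("top0","top",.02,.2,10)
    print(np.array(ctrl.camera_params("wrist")["mount"]).round(3),K("wrist")[1])
E
python3 seg.py
```

```text
420.76898486239514 [-0.0202311  0.         0.         0.         0.       ]
cam [0.39335104 0.08455161 1.0463061 ] table z -2.6639030245023676e-06 0.0018996988830873602
784 rect c [647.   65.5] size [89.1 93.5] ang 89.6 z p50/p95 [0.009 0.011]
1041 rect c [ 611.1 -101.5] size [92.6 92.6] ang 81.5 z p50/p95 [0.009 0.011]
621 rect c [470.6  67.1] size [92.3 92.2] ang 83.3 z p50/p95 [0.008 0.011]
919 rect c [446.2 272. ] size [90.2 92. ] ang 88.3 z p50/p95 [0.008 0.011]

1010 rect c [762.8 441.1] size [118.6  53.9] ang 80.2 z p50/p95 [0.046 0.058]
271 rect c [ 773.3 -354.3] size [12.9 83.2] ang 0.4 z p50/p95 [0.051 0.071]
467 rect c [ 630.8 -250.2] size [40.8 66.4] ang 73.6 z p50/p95 [0.032 0.035]
251 rect c [614.6 246.5] size [35.  34.2] ang 2.1 z p50/p95 [0.054 0.073]
528 rect c [496.4 419. ] size [66.  66.8] ang 0.2 z p50/p95 [0.058 0.078]
390 rect c [ 443.7 -250.8] size [47.1 46.1] ang 44.2 z p50/p95 [0.051 0.055]
128 rect c [443.9 -73.2] size [26.3 26.2] ang 89.3 z p50/p95 [0.051 0.075]
[[ 1.    -0.    -0.    -0.001]
 [ 0.     0.962  0.273 -0.08 ]
 [ 0.    -0.273  0.962 -0.179]
 [ 0.     0.     0.     1.   ]] [[341.45281208   0.         276.69057841]
 [  0.         341.45281208 202.25762824]
 [  0.           0.           1.        ]]
```

```bash
python3 -m inch '[0,0,0,0,0,0.133,0.7, 0,0,0,0,0,0.134,0.7, -4.58,-3,0,0,0,0,0.7, -4.58,-3,0,0,0,0,0.7, -4.58,-3,0,0,0,0,0.7, -4.58,-3,0,0,0,0,0.7, -4.58,-3,0,0,0,0,0.7, -4.58,-3,0,0,0,0,0.7, -4.58,-3,0,0,0,0,0.7, -4.58,-3,0,0,0,0,0.7, -4.58,-3,0,0,0,0,0.7, -4.58,-3,0,0,0,0,0.7, 0,0,0,0,0,0,0.7, 0,0,0,0,0,0,0.7]'
cat > w.py <<'E'
import sys; from seg import *
f=sys.argv[1]; n=sys.argv[2] if len(sys.argv)>2 else "wrist"
shot(n,f); print(np.round(ctrl.get_obs()["ee_pos"],4),np.degrees(ctrl.get_obs()["eef_rot"]).round(2))
comps(f,n,.006,.0115,300);print();comps(f,n,.02,.15,60)
E
python3 w.py w1
```

```text
time_s: 2.85
ee_pos: [0.4448, -0.0729, 0.2054]
eef_rot: [3.141, -0.0, -1.571]
force: [-0.4, 0.3, 0.6]
grip_width: 0.0657
[ 0.4447 -0.0733  0.2054] [ 1.7999e+02 -1.0000e-02 -9.0050e+01]
2214 rect c [612.8  66.8] size [92.9 26.5] ang 89.5 z p50/p95 [0.009 0.01 ]
4557 rect c [598.1 -98.2] size [92.9 67.9] ang 81.4 z p50/p95 [0.009 0.01 ]
3317 rect c [469.6  68.9] size [92.9 92.7] ang 82.9 z p50/p95 [0.009 0.01 ]
1107 rect c [443.7 239.5] size [24.3 91.7] ang 87.6 z p50/p95 [0.009 0.01 ]

1369 rect c [ 611.4 -242.5] size [41.5 28.8] ang 74.7 z p50/p95 [0.031 0.033]
2233 rect c [ 443.9 -249.1] size [47.  46.8] ang 81.9 z p50/p95 [0.051 0.053]
666 rect c [443.7 -71.9] size [26.8 26.8] ang 41.4 z p50/p95 [0.051 0.075]
```

View pics/w1.png

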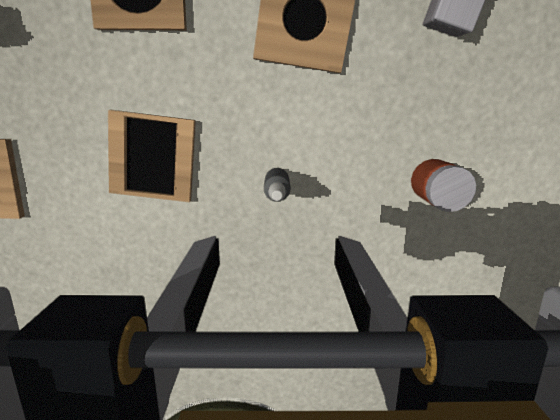

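The wrist view agrees with the top camera to about 1–2 mm. The bottle, at (277,185), is centred between the fingers, so I go down and grip.

```bash
python3 -m inch '[-0.1,0.1,4.5,0,0,0,0.7, 0,0,4.5,0,0,0,0.7, 0,0,4.5,0,0,0,0.7, 0,0,3.3,0,0,0,0.7, 0,0,2.0,0,0,0,0.7, 0,0,0,0,0,0,0.7, 0,0,0,0,0,0,0.0, 0,0,0,0,0,0,0.0, 0,0,0,0,0,0,0.0, 0,0,0,0,0,0,0.0, 0,0,0,0,0,0,0.0]' 15
```

```text
time_s: 4.28
ee_pos: [0.4442, -0.0716, 0.0177]
eef_rot: [-3.141, -0.0, -1.571]
force: [-1.2, -0.5, 3.1]
grip_width: 0.028
```

```bash
python3 -m inch '[0,0,2,0,0,0,0,0,0,-2,0,0,0,0]' >/dev/null 2>&1 & sleep 0; kill %1 2>/dev/null; python3 -c "
from station import ctrl;o=ctrl.get_obs();print(o['time_s'],o['ee_pos'],o['grip_width'],o['force'])"
```

```text
4.275 [ 0.44423177 -0.0716132   0.01769203] 0.02799311186057348 [-1.19468496 -0.51110764  3.13100934]
```

That was a stray command with a wrong row in it. I killed it before it ran: the clock and pose are unchanged. Now the real lift and transfer.

```bash
pgrep -fa inch; python3 -m inch '[0,0,-2,0,0,0,0, 0,0,-5,0,0,0,0, 0,0,-5,0,0,0,0, 0.73,-4.17,0,0,0,0,0, 0.74,-4.17,0,0,0,0,0, 0.73,-4.17,0,0,0,0,0, 0.74,-4.17,0,0,0,0,0, 0,0,0,0,0,0,0, 0,0,0,0,0,0,0]'
```

```text
time_s: 5.4
ee_pos: [0.6102, -0.1008, 0.137]
eef_rot: [3.14, 0.0, -1.571]
force: [0.2, -0.1, -0.5]
grip_width: 0.0276
```

```bash
python3 -m inch '[0,0,4,0,0,0,0, 0,0,4,0,0,0,0, 0,0,2,0,0,0,0, 0,0,1,0,0,0,0, 0,0,0.6,0,0,0,0, 0,0,0,0,0,0,0, 0,0,0,0,0,0,0]'
```

```text
time_s: 6.28
ee_pos: [0.6113, -0.1011, 0.0223]
eef_rot: [-3.14, -0.0, -1.571]
force: [-1.3, 0.1, -0.3]
grip_width: 0.0272
```

```bash
python3 -m inch '[0,0,0.12,0,0,0,0, 0,0,0,0,0,0,0, 0,0,0,0,0,0,0.4, 0,0,0,0,0,0,0.6, 0,0,0,0,0,0,0.6, 0,0,0,0,0,0,0.6, 0,0,-2,0,0,0,0.6, 0,0,-5,0,0,0,0.6, 0,0,-5,0,0,0,0.9, 3.7,3.8,-2,0,0,0,0.9, 3.7,4.3,0,0,0,0,0.9, 3.7,4.3,0,0,0,0,0.9, 3.7,4.3,0,0,0,0,0.9, 0,0,0,0,0,0,0.9, 0,0,0,0,0,0,0.9]'; python3 w.py w2
```

```text
time_s: 8.15
ee_pos: [0.4444, -0.2489, 0.1613]
eef_rot: [-3.14, -0.001, -1.571]
force: [-0.0, 0.7, -0.0]
grip_width: 0.0844
[ 0.4446 -0.2485  0.161 ] [-1.7994e+02 -3.0000e-02 -8.9970e+01]
4908 rect c [592.1 -96.9] size [93.7 56.6] ang 81.5 z p50/p95 [0.009 0.01 ]
642 rect c [463.8  25.3] size [10.4 92.6] ang 81.1 z p50/p95 [0.008 0.01 ]

644 rect c [ 601.8 -103.4] size [10.3 26.2] ang 16.5 z p50/p95 [0.041 0.055]
772 rect c [ 600.3 -241.5] size [42.  14.2] ang 88.9 z p50/p95 [0.031 0.033]
2411 rect c [ 443.6 -249.4] size [46.1 47.2] ang 89.3 z p50/p95 [0.052 0.053]
```

View pics/w2.png

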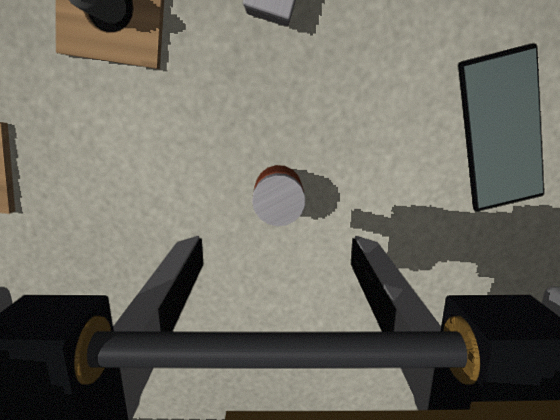

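The bottle stands in its recess, top left at about (108,12). The jar's lid is at (278,200), centred between the fingers, so I grip it.

```bash
python3 -m inch '[0.1,0,4.5,0,0,0,0.9, 0,0,4.5,0,0,0,0.9, 0,0,3.4,0,0,0,0.9, 0,0,2.2,0,0,0,0.9, 0,0,0,0,0,0,0.9, 0,0,0,0,0,0,0, 0,0,0,0,0,0,0, 0,0,0,0,0,0,0, 0,0,0,0,0,0,0, 0,0,0,0,0,0,0]' 25
```

```text
time_s: 9.45
ee_pos: [0.444, -0.2501, 0.0146]
eef_rot: [-3.141, -0.0, -1.571]
force: [-0.0, 0.8, 4.2]
grip_width: 0.0477
```

```bash
python3 -m inch '[0,0,-3,0,0,0,0, 0,0,-5,0,0,0,0, 0,0,-5,0,0,0,0, -3.95,-2.53,0,0,0,0,0, -3.95,-2.53,0,0,0,0,0, -3.95,-2.53,0,0,0,0,0, -3.95,-2.53,0,0,0,0,0, -3.95,-2.53,0,0,0,0,0, -3.95,-2.53,0,0,0,0,0, -3.95,-2.53,0,0,0,0,0, -3.95,-2.53,0,0,0,0,0, 0,0,0,0,0,0,0, 0,0,3,0,0,0,0, 0,0,3,0,0,0,0, 0,0,3,0,0,0,0, 0,0,2,0,0,0,0, 0,0,0,0,0,0,0, 0,0,0,0,0,0,0]'
```

```text
time_s: 11.7
ee_pos: [0.6469, 0.0658, 0.0355]
eef_rot: [-3.14, 0.0, -1.571]
force: [0.2, 0.5, -1.3]
grip_width: 0.0474
```

```bash
python3 -m inch '[0,0,1.2,0,0,0,0, 0,0,0.5,0,0,0,0, 0,0,0,0,0,0,0, 0,0,0,0,0,0,0.6, 0,0,0,0,0,0,0.75, 0,0,0,0,0,0,0.75, 0,0,0,0,0,0,0.75, 0,0,-3,0,0,0,0.75, 0,0,-6,0,0,0,0.75, 0,0,-5,0,0,0,0.75, 5.26,0.27,0,0,0,0,0.75, 5.26,0.27,0,0,0,0,0.75, 5.26,0.27,0,0,0,0,0.75, 5.26,0.27,0,0,0,0,0.75, 5.26,0.27,0,0,0,0,0.75, 5.26,0.27,0,0,0,0,0.75, 0,0,0,0,0,0.143,0.75, 0,0,0,0,0,0.143,0.75, 0,0,0,0,0,0,0.75, 0,0,0,0,0,0,0.75]'; python3 w.py w3
```

```text
time_s: 14.2
ee_pos: [0.6301, -0.2495, 0.1573]
eef_rot: [-3.142, -0.0, -1.854]
force: [0.1, -0.7, -0.2]
grip_width: 0.0703
[ 0.6301 -0.2495  0.1573] [-180.     -0.   -106.23]
4661 rect c [610.3 -99.7] size [93.  92.4] ang 81.4 z p50/p95 [0.009 0.01 ]
1737 rect c [645.4  44.2] size [52.6 92.1] ang 89.6 z p50/p95 [0.009 0.01 ]

439 rect c [ 770.6 -326.2] size [35.2 11.6] ang 78.2 z p50/p95 [0.038 0.064]
3070 rect c [ 630.4 -248.7] size [40.1 66.4] ang 72.8 z p50/p95 [0.032 0.033]
1285 rect c [ 611.9 -104.1] size [27.9 21.3] ang 27.9 z p50/p95 [0.053 0.077]
```

View pics/w3.png

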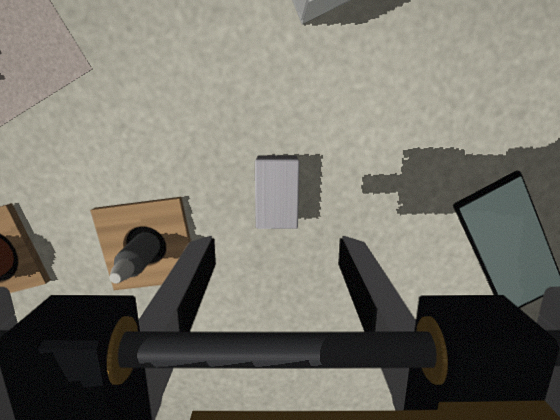

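The tin (277,192) is aligned and centred between the fingers. The bottle is upright in its recess, with its base at (143,243) and its cap at (115,278).

```bash
python3 -m inch '[0,0,4.5,0,0,0.01,0.75, 0,0,4.5,0,0,0,0.75, 0,0,3.5,0,0,0,0.75, 0,0,2.2,0,0,0,0.75, 0,0,0,0,0,0,0.75, 0,0,0,0,0,0,0, 0,0,0,0,0,0,0, 0,0,0,0,0,0,0, 0,0,0,0,0,0,0, 0,0,0,0,0,0,0]' 25
python3 -c "
from h import *
o=ctrl.get_obs();r=R.from_euler('xyz',o['eef_rot']).as_matrix();print(o['eef_rot'],r.T@(np.array([.4702,.068,.0])-o['ee_pos'])*100)"
```

```text
time_s: 15.5
ee_pos: [0.6303, -0.2498, 0.011]
eef_rot: [-3.141, -0.0, -1.867]
force: [-1.8, -0.5, 6.5]
grip_width: 0.0398
[-3.14071719e+00 -1.11147750e-04 -1.86700000e+00] [-25.71910725  24.59085918   1.0727924 ]
```

```bash
python3 -m inch '[0,0,-3,0,0,0,0, 0,0,-5,0,0,0,0, 0,0,-5,0,0,0,0, -3.67,3.51,0,0,0,0,0, -3.67,3.51,0,0,0,0,0, -3.67,3.51,0,0,0,0,0, -3.67,3.51,0,0,0,0,0, -3.67,3.51,0,0,0,0,0, -3.67,3.51,0,0,0,0,0, -3.67,3.51,0,0,0,0,0, 0,0,0,0,0,-0.09,0, 0,0,0,0,0,-0.087,0, 0,0,0,0,0,0,0, 0,0,4,0,0,0,0, 0,0,4,0,0,0,0, 0,0,2.5,0,0,0,0, 0,0,0,0,0,0,0, 0,0,0,0,0,0,0]'
```

```text
time_s: 17.75
ee_pos: [0.4707, 0.0678, 0.0363]
eef_rot: [-3.14, 0.0, -1.691]
force: [-0.5, 0.5, 0.8]
grip_width: 0.0396
```

```bash
python3 -m inch '[0,0,1.5,0,0,0,0, 0,0,0.7,0,0,0,0, 0,0,0,0,0,0,0, 0,0,0,0,0,0,0.5, 0,0,0,0,0,0,0.62, 0,0,0,0,0,0,0.62, 0,0,0,0,0,0,0.62, 0,0,-3,0,0,0,0.62, 0,0,-6,0,0,0,0.62, 0,0,-6,0,0,-0.08,0.9, 0,0,-1,0,0,-0.077,0.9, -3.47,-3.01,0,0,0,0,0.9, -3.47,-3.01,0,0,0,0,0.9, -3.47,-3.01,0,0,0,0,0.9, -3.47,-3.01,0,0,0,0,0.9, -3.47,-3.01,0,0,0,0,0.9, 0,0,0,0,0,0,0.9, 0,0,0,0,0,0,0.9]'; python3 w.py w4; python3 w.py t4 top
```

```text
time_s: 20.0
ee_pos: [0.6135, 0.2465, 0.1729]
eef_rot: [3.141, -0.0, -1.533]
force: [-0.4, 1.0, 0.9]
grip_width: 0.0848
[0.6135 0.2462 0.1733] [ 1.7999e+02 -1.0000e-02 -8.7860e+01]
4233 rect c [645.8  66.4] size [93.5 93. ] ang 89.6 z p50/p95 [0.009 0.01 ]
305 rect c [589.4 -51.4] size [43.5 14.7] ang 11.8 z p50/p95 [0.008 0.01 ]
557 rect c [506.3  61.8] size [89.9 19.4] ang 82.4 z p50/p95 [0.008 0.01 ]
2303 rect c [462.4 274.8] size [92.4 58.7] ang 88.3 z p50/p95 [0.009 0.01 ]

6194 rect c [761.3 438.3] size [107.   53.3] ang 78.7 z p50/p95 [0.045 0.058]
3062 rect c [645.7  67.7] size [47.7 47.1] ang 56.6 z p50/p95 [0.054 0.056]
1600 rect c [613.6 248.7] size [34.8 34.5] ang 3.6 z p50/p95 [0.055 0.078]
2155 rect c [502.1 422.6] size [57.4 57.8] ang 53.9 z p50/p95 [0.053 0.078]
521 rect c [490.9  74. ] size [29.7 30.3] ang 73.7 z p50/p95 [0.034 0.036]
[0.6136 0.2461 0.1736] [-179.99    0.    -87.87]
657 rect c [647.3  65.1] size [91.8 89.1] ang 0.1 z p50/p95 [0.009 0.011]
913 rect c [ 611.2 -101.5] size [92.4 92.6] ang 81.4 z p50/p95 [0.009 0.011]
553 rect c [470.3  66.8] size [91.9 92. ] ang 82.8 z p50/p95 [0.009 0.011]

259 rect c [ 773.  -353.9] size [85.  13.8] ang 90.0 z p50/p95 [0.051 0.071]
245 rect c [761.  481.2] size [38.1 36.5] ang 87.8 z p50/p95 [0.047 0.059]
342 rect c [645.7  65.7] size [46.5 46.2] ang 23.8 z p50/p95 [0.054 0.058]
134 rect c [ 610.5 -100.7] size [25.4 25.4] ang 86.2 z p50/p95 [0.054 0.078]
488 rect c [496.  419.1] size [65.8 66.9] ang 2.8 z p50/p95 [0.06  0.079]
460 rect c [470.4  67.1] size [40.2 66.5] ang 83.5 z p50/p95 [0.034 0.038]
```

View pics/w4.png

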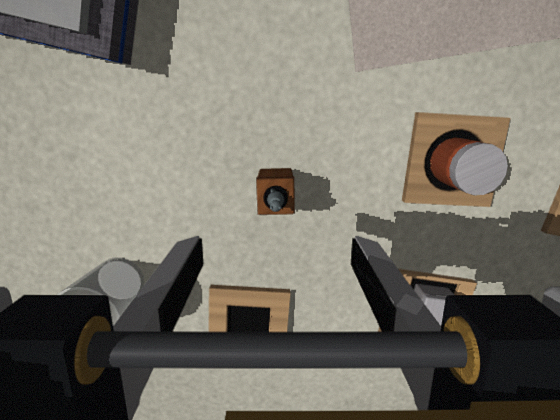

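View pics/t4.png

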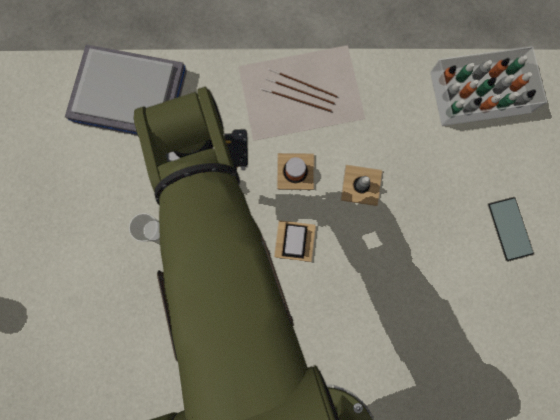

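The bottle, jar and tin all sit centred in their plates (within about 1 mm in the top view). The cup has not moved. The handle with the cat, at (275,193), is centred between the fingers. I descend around it slowly.

```bash
python3 -m inch '[-0.15,0,4,0,0,0,0.9, 0,0,4,0,0,0,0.9, 0,0,4,0,0,-0.01,0.9, 0,0,2.5,0,0,0,0.9, 0,0,1.3,0,0,0,0.9, 0,0,0,0,0,0,0.9, 0,0,0,0,0,0,0.55, 0,0,0,0,0,0,0.4, 0,0,0,0,0,0,0.2, 0,0,0,0,0,0,0, 0,0,0,0,0,0,0, 0,0,0,0,0,0,0]' 20
python3 -c "
from h import *
o=ctrl.get_obs();r=R.from_euler('xyz',o['eef_rot']).as_matrix();print(o['eef_rot'],r.T@(np.array([.4458,.273,.0])-o['ee_pos'])*100)"
```

```text
time_s: 21.6
ee_pos: [0.6138, 0.2484, 0.0153]
eef_rot: [3.142, -0.0, -1.523]
force: [-0.2, -0.3, -0.0]
grip_width: 0.034
[ 3.14157607e+00 -8.46280208e-06 -1.52302300e+00] [-3.2636669  16.66499019  1.52690645]
```

```bash
python3 -m inch '[0,0,-1,0,0,0,0, 0,0,-3,0,0,0,0, 0,0,-3,0,0,0,0, 0,0,-2,0,0,0,0, -0.3,1.67,0,0,0,0,0, -0.59,3,0,0,0,0,0, -0.59,3,0,0,0,0,0, -0.59,3,0,0,0,0,0, -0.59,3,0,0,0,0,0, -0.3,1.5,0,0,0,0,0, -0.3,1.5,0,0,0,0,0, 0,0,0,0,0,0.04,0, 0,0,0,0,0,0.038,0, 0,0,0,0,0,0,0, 0,0,2.5,0,0,0,0, 0,0,2.5,0,0,0,0, 0,0,1.5,0,0,0,0, 0,0,0,0,0,0,0, 0,0,0,0,0,0,0]'; python3 w.py w5
```

```text
time_s: 23.98
ee_pos: [0.4462, 0.2732, 0.041]
eef_rot: [-3.141, 0.001, -1.601]
force: [-0.2, 0.3, -0.7]
grip_width: 0.0341
[0.4463 0.2732 0.0412] [-1.7993e+02  4.0000e-02 -9.1730e+01]
4017 rect c [472.6  96.3] size [39.1 92.7] ang 83.8 z p50/p95 [0.009 0.01 ]
331 rect c [498.4 403.3] size [51.7 18.4] ang 9.9 z p50/p95 [0.009 0.011]
8142 rect c [452.8 274.6] size [92.7 76.8] ang 88.5 z p50/p95 [0.009 0.01 ]

6744 rect c [490.9 410.6] size [43.5 60.6] ang 61.7 z p50/p95 [0.054 0.077]
15788 rect c [455.1 273.7] size [80.5 50.8] ang 88.0 z p50/p95 [0.087 0.148]
620 rect c [475.  344.2] size [14.8  7.3] ang 2.7 z p50/p95 [0.141 0.144]
891 rect c [471.3 200.3] size [10.9 13.4] ang 51.2 z p50/p95 [0.142 0.145]
1819 rect c [449.3 346.4] size [ 3.3 27.5] ang 89.1 z p50/p95 [0.144 0.149]
1964 rect c [445.5 201.3] size [ 3.4 28.6] ang 86.2 z p50/p95 [0.145 0.149]
674 rect c [448.  292.1] size [ 0.7 25.7] ang 87.8 z p50/p95 [0.141 0.149]
689 rect c [446.8 255.3] size [ 0.7 25.1] ang 88.5 z p50/p95 [0.141 0.149]
```

View pics/w5.png

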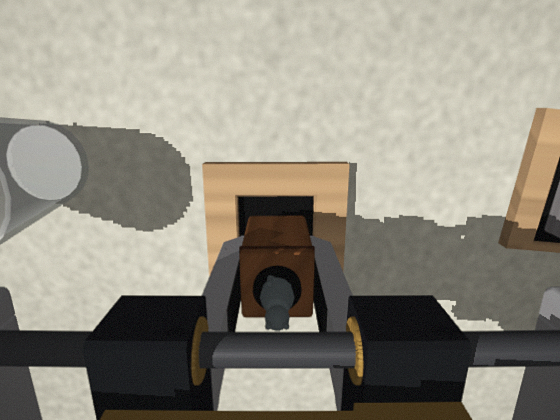

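The handle is upright over the square recess (277,215), and the cat is clear of the fingers. I lower it, let go and retreat straight up.

```bash
python3 -m inch '[-0.05,0,1,0,0,0,0, 0,0,0.8,0,0,0,0, 0,0,0.35,0,0,0,0, 0,0,0.07,0,0,0,0, 0,0,0,0,0,0,0, 0,0,0,0,0,0,0]'
```

```text
time_s: 24.78
ee_pos: [0.4458, 0.2734, 0.0181]
eef_rot: [3.142, -0.0, -1.601]
force: [-1.6, -1.4, 2.7]
grip_width: 0.034
```

```bash
python3 -m inch '[0,0,0,0,0,0,0.45, 0,0,0,0,0,0,0.6, 0,0,0,0,0,0,0.7, 0,0,0,0,0,0,0.8, 0,0,0,0,0,0,0.8, 0,0,-2,0,0,0,0.8, 0,0,-5,0,0,0,0.8, 0,0,-5,0,0,0,0.8, 0,0,-5,0,0,0,0.8, 0,0,-5,0,0,0,0.8, 4.5,0,0,0,0,0,0.8, 5,0,0,0,0,0,0.8, 5,0,0,0,0,0,0.8, 5,0,0,0,0,0,0.8, 5,0,0,0,0,0,0.8, 5,0,0,0,0,0,0.8, 5,0,0,0,0,0,0.8, 5,0,0,0,0,0,0.8, 5,0,0,0,0,0,0.8, 0,0,0,0,0,0,0.8]'; python3 w.py t6 top; python3 w.py s6 scene | head -1
```

```text
time_s: 27.28
ee_pos: [0.4319, -0.1737, 0.2378]
eef_rot: [3.141, -0.0, -1.605]
force: [0.4, 0.3, 0.2]
grip_width: 0.0751
[ 0.432  -0.1722  0.2378] [ 1.7998e+02  2.0000e-02 -9.1870e+01]
676 rect c [647.1  66.4] size [91.  93.5] ang 89.3 z p50/p95 [0.009 0.011]
934 rect c [ 611.3 -101.4] size [92.3 93.4] ang 81.5 z p50/p95 [0.009 0.011]
820 rect c [446.2 271.9] size [90.5 91.9] ang 88.3 z p50/p95 [0.008 0.011]

261 rect c [ 773.5 -355.3] size [12.5 85.5] ang 0.3 z p50/p95 [0.052 0.071]
1007 rect c [753.3 439.3] size [ 53.1 120.8] ang 0.1 z p50/p95 [0.046 0.059]
343 rect c [646.2  65. ] size [46.2 45. ] ang 4.6 z p50/p95 [0.054 0.057]
135 rect c [ 610.4 -101. ] size [25.7 25.3] ang 88.8 z p50/p95 [0.053 0.078]
528 rect c [496.2 419.1] size [67.8 65.9] ang 89.9 z p50/p95 [0.058 0.078]
460 rect c [470.3  67.1] size [40.2 66.4] ang 83.5 z p50/p95 [0.034 0.038]
236 rect c [446.3 270.9] size [33.  32.5] ang 0.0 z p50/p95 [0.057 0.074]
[ 0.4322 -0.1713  0.2379] [ 1.7998e+02  2.0000e-02 -9.1790e+01]
```

View pics/s6.png

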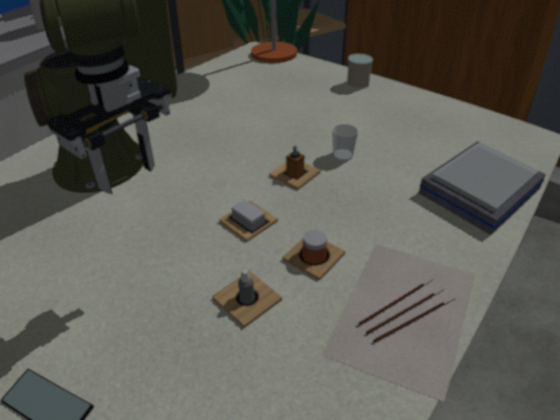

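View pics/t6.png

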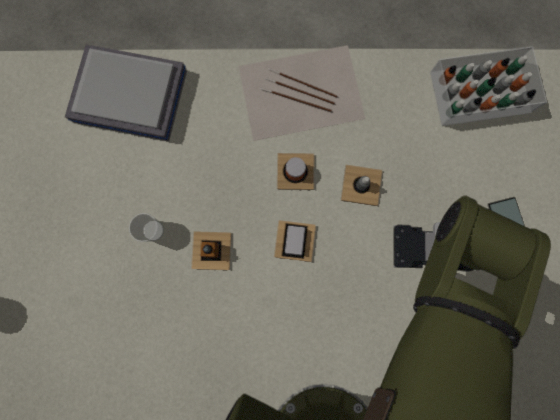

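All four stand upright, centred in their recesses: bottle (361,185), jar (295,171), tin (295,240) and handle with cat (210,250). The cup is unmoved and the arm is clear. I hand in the job.

```bash
python3 -c "
from station import ctrl; print(ctrl.hand_in())"
```

```text
the job is handed in; nothing more can be done
None
```

The bench is cleared. I placed the bottle in the small round recess, the jar in the large round one, the tin in the oblong one, and the handle last in the square one. I handed the job in at about 27 s.

- **Final checks:** In the last top and scene pictures all four stand upright, each within about 1–2 mm of its recess centre. Their measured tops are where they should be for standing on the recess floors. The cat is upright and I saw nothing touch it. The cup reads (496, 419) mm, the same as at the start, and the gripper is well clear of everything.
- **Disagreements:** The networks' first position estimates were up to about 2 cm off from the depth measurements, so I used depth. The top and wrist cameras agreed to about 2 mm. In the last top picture my depth filter did not pick out the oblong plate on its own. It had measured at the same place just before, and the tin shows inside its recess.
- **Slip:** I started one wrongly written command (a 2 cm push down while holding the bottle) and killed it at once. The clock and arm pose showed it never ran.

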